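# Index a workpiece carrier round an L-shaped guide groove

## Robot

A 6-joint arm with a two-finger parallel gripper is mounted at the origin on the work surface. World frame = base frame: x ahead of the robot, y to its left, z up, the work surface at z = 0. Lengths are in m, angles in degrees, forces in N, time in s.
With the tool pointing down it reaches from about 0.375 to 0.9 m from the base axis. Payload 3.1 kg.
Tool frame: the origin (TCP) lies on the front face of the gripper's body, between the roots of the fingers; the fingertips stand 70 mm ahead of it and the grasp point (between the pads) lies 51 mm ahead of it (bot.tip_extent is the distance from the TCP to the fingertips, in m); z points along the fingers, x is the direction in which the jaws open and shut, and the axes are right-handed (so a half turn about z gives the same grasp; the last joint's range is limited). The gripper opens to 87 mm and grips with 3 to 60 N. Pads are 19 mm wide; open, the fingers measure 117 mm over their backs; the gripper's body (75 mm by 190 mm) begins 51 mm behind the grasp point.
Start: joints at [-84.311, 30.224, 82.088, -0, 67.689, -10.227], TCP at [0.171, -0.601, 0.292] pointing down, gripper open.
Joint ranges: [-176.69, 176.69], [-43.24, 126.21], [12.49, 139.97], [-82, 262], [0, 151.66], [-163.58, 163.58]. Speed limits (degrees/s): [159.86, 159.86, 180, 180, 180, 180].

## Interface

Orientations are given as a 3x3 rotation matrix whose columns are the frame's x, y, z axes.
In Python, from rig import bot, viewer, ticket gives the robot as it stands. The module is installed in compiled form; this text tells all that it offers.
- The arm moves only by the tool arm_command, never from a script. Its argument "targets" is a list of rows, each an object with "rot": the turn, a rotation vector about the tool's x, y, z in degrees, a list of three; "offset": the shift along the tool's x, y, z in cm, a list of three; "gripper": the closure, from 0 (fully open) to 1 (shut). A call has 1 to 8 rows; each row is the pose to reach, as a shift and turn from the pose commanded when the call began, along the tool's axes at that moment; what a row does not reach only later rows make up. A row lasts 1/10 s, in which the tool goes at most 50 mm and 8.59 degrees, less where a joint would pass 70% of its speed; a pose out of reach is approached as far as the arm can. A call with a gripper value outside its range is refused whole. The fingers move at their own pace and stop on an object; the grip force is fixed at half the most. Time passes only in rows, so rows that repeat a pose let the fingers close. It gives the time, the measured TCP pose, the force and the opening at its end, in the units of the state.
- bot.read_state(): the state, without advancing time (a new reading comes with each control period).
- viewer.capture(name): name is "scene" or "side" or "wrist"; returns a dict with "frame" (420x560x3 uint8, red, green, blue), "fx", "fy", "cx", "cy" (pixels), "D" ([k1, k2, p1, p2, k3] as OpenCV has them; the pictures are not rectified), "view" (4x4, takes a point from world to camera coordinates). Camera axes: x right, y down, z forward; pixel columns grow to the right and rows downward; lengths in m; the calibration is good to about 2 mm. A picture is of the moment at which its call begins. There is no depth.
- ticket.hand_in(): hands the job in, once; it reports no verdict.
The state is a dict: "time_s": time; "joint_positions": joint angles; "qvel": joint speeds; "tau": joint torques, N m; "position": TCP position; "tcp_rot": TCP orientation; "force": force on the tool from outside, world axes, zero at the start; "moment": the same for the moment, N m; "opening": opening from 0.0 (shut) to 1.0 (fully open).
Only numpy, scipy, OpenCV 4.12 (cv2) and the standard library are available. Lean on these libraries where they do the work, as an engineer would, in place of code of your own. Each camera call takes 0.05 s, during which the arm holds its last target. There are 200 camera calls.

## Task

Push the round black workpiece carrier, with the metal housing standing on it, along the L-shaped groove in the transfer station: down the long leg to the corner, round it, and along the short leg until it is fully home at the groove's end by the sensor stop. Only push it, gently, with the outside of the fingers: it is not to be lifted or gripped hard, its guide pin stays in the groove and the housing stays seated on it. Leave the other things on the bench as they stand.

Things in the scene. Friction and masses are not known exactly. Their poses are not given: they have to be found in the camera images.
- station: Fixed aluminium deck on the bench, 32 mm high; own x from -95 to +112 mm, own y from -100 to +125 mm. Origin on the bench, z up. A groove 13 mm wide and 13 mm deep, dark floor, is cut in its top as an L: the long leg runs along the deck's y (travel towards -y), the short leg goes from the corner towards its +x.
- groove_start (a point): Point at deck height on the groove's centreline where the guide pin touches the outer end of the long leg. The carrier starts between here and 55 mm towards the corner. It is 135 mm from the corner.
- groove_corner (a point): Point at deck height where the centrelines of the groove's two legs cross. The pin, pushed along the long leg, is stopped by the groove's wall 1.5 mm past this point.
- groove_end (a point): Point at deck height on the short leg's centreline where the guide pin touches its closed end: the carrier's axis is here when fully home. 90 mm from the corner. A grey stop block (24 x 60 mm, 22 mm above the deck) begins 39 mm farther on, with a brass sensor rising to 60 mm above the deck; the carrier does not reach it.
- carrier: Loose black plastic disc, diameter 64 mm, 18 mm thick, about 0.3 kg, lying on the deck. Origin: centre of its underside, at deck height; z up, yaw free. A guide pin (diameter 10 mm) reaches 10.5 mm down from the centre into the groove, 1.5 mm play each side. Four 8 mm high pins on top, 24.5 mm from the centre, hold the housing. It slides with 2 to 7 N and stops hard at the end of a leg.
- housing: The aluminium housing standing loose on the carrier between its four pins (1.5 mm play): a turned part 40 mm in diameter, 22 mm high, with a 26 mm boss on top (28 mm in all). The origin is the centre of its underside, 18 mm above the carrier's underside when seated; its top is then 46 mm above the deck.
- spare_housing: A bystander: a housing of the same shape as the one on the carrier (40 mm diameter, 28 mm high), standing directly on the station's deck, inside the angle of the L. Origin: centre of its underside.
- screwdriver: A bystander: a loose screwdriver lying on the bench beside the station's -y edge.
- spanner: A bystander: a loose spanner lying on the bench beside the station's +y edge, under 20 mm high.
- jar: A bystander: a loose closed jar 48 mm in diameter, 55 mm high, standing on the bench beyond the station's +x edge. Origin: centre of its underside.
Not all that is in view belongs to the job. What is shaped like the carrier but blue is not meant.

How it is judged (in metres and radians):
On the way, in this order (a step that is already met when the one before it is completed fails the run):
1. the carrier is pushed along the long leg to the corner (axis within 6 mm of it) (horizontal distance between carrier and groove_corner below 0.006 m).
2. the carrier is pushed along the short leg to its end (horizontal distance between carrier and groove_end below 0.005 m), for 0.1 s.
At the end, for the whole second after the job is handed in: The carrier lies flat on the deck with its pin in the groove, its axis within 5 mm of the groove's end point, at rest, and the housing is seated upright on it (within 5 mm of its centre, underside on the disc) (horizontal distance between carrier and groove_end below 0.005 m and z of carrier in the frame of station below 0.0345 m and angle between carrier's own z axis and vertical below 0.06 rad and linear speed of carrier below 0.02 m/s and z of housing in the frame of carrier between 0.0155 and 0.021 m and horizontal distance between housing and carrier below 0.005 m and angle between housing's own z axis and vertical below 0.1 rad); the robot touches nothing.
It fails at once if the carrier is lifted (underside more than 5 mm off the deck) or tipped by more than 0.2 rad (z of carrier in the frame of station above 0.037 m or angle between carrier's own z axis and vertical above 0.2 rad).
It fails at once if the housing leaves its seat (lifted more than 6 mm, or more than 10 mm off centre) (z of housing in the frame of carrier above 0.024 m or horizontal distance between housing and carrier above 0.01 m).
It fails at once if the carrier is squeezed or rammed with more than 40 N (contact force between the fingers and carrier above 40 N).
It fails at once if the housing is gripped or pressed with more than 15 N (contact force between the fingers and housing above 15 N).
It fails at once if the spare housing, screwdriver, spanner or jar is moved more than 25 mm (distance of any of spare_housing, screwdriver, spanner, jar from where it was at the start of the episode above 0.025 m).
It also fails if it takes over 48 s, if anything falls off the work surface, if the arm or the gripper's body presses on something with over 40 N, if the wrist force passes 120 N, or if a joint passes its speed limit or range.

## Working session

There is one attempt and no reset: what is moved stays moved. The work goes in short steps, Python scripts to look and compute and a tool call to move; the robot and the scene stay as the last step left them, time stands still between calls to the robot, and variables do not carry over. Pictures are saved under pics/ and viewed, about 8 in all and at most 12, crops included, and the job is handed in when it is done.

Besides the shell and the picture viewer there is one more tool, called after ">>>" in YAML: its name, and indented under it one key for each argument. arm_command: Moves the arm, as the interface text tells. Its arguments: {"type":"object","properties":{"targets":{"type":"array"}},"required":["targets"]}

```bash
mkdir -p pics
python3 - <<'E'
from rig import bot, viewer
import cv2,numpy as np,pickle
s=bot.read_state();print(s['time_s'],s['position'],np.round(s['tcp_rot'],3).tolist(),s['force'],s['opening'])
for n in ['scene','side','wrist']:
    c=viewer.capture(n);pickle.dump(c,open(f'pics/{n}0.pkl','wb'));cv2.imwrite(f'pics/{n}0.png',c['frame'][:,:,::-1])
    print(n,c['fx'],c['cx'],c['cy'],c['D'],np.round(c['view'],3).tolist())
E
```

```text
0.0 [ 0.17136522 -0.6004419   0.29125636] [[0.274, -0.962, -0.0], [-0.962, -0.274, 0.002], [-0.002, -0.0, -1.0]] [-0.28881463 -0.52089755 -0.07151875] 0.9985601378717415
scene 494.64802182277333 279.5007678302689 211.7051253567862 [-0.04782591  0.          0.          0.          0.        ] [[0.84, 0.543, -0.006, -0.5], [0.457, -0.713, -0.532, -0.172], [-0.293, 0.444, -0.847, 1.155], [0.0, 0.0, 0.0, 1.0]]
side 466.9430315009434 276.08993241920115 210.4932283772396 [-0.06645706  0.          0.          0.          0.        ] [[-0.83, -0.558, 0.02, 0.491], [-0.332, 0.463, -0.822, 0.198], [0.449, -0.689, -0.569, 0.684], [0.0, 0.0, 0.0, 1.0]]
wrist 378.3171580312984 279.22024460857784 211.5296989075315 [-0.01772569  0.          0.          0.          0.        ] [[0.275, -0.962, -0.002, -0.625], [-0.929, -0.266, 0.259, -0.031], [-0.25, -0.07, -0.966, 0.39], [0.0, 0.0, 0.0, 1.0]]
```

View pics/scene0.png

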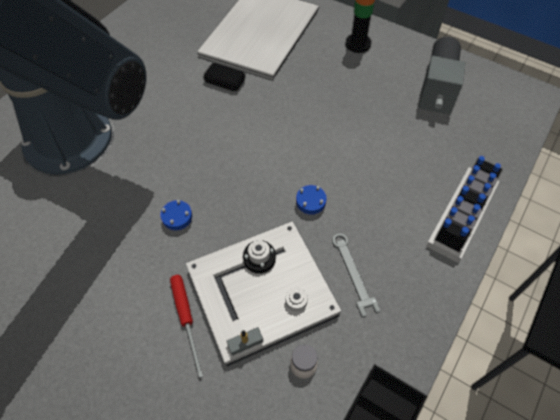

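View pics/side0.png

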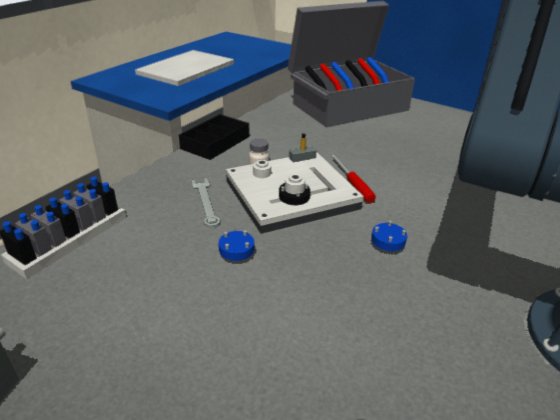

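View pics/wrist0.png

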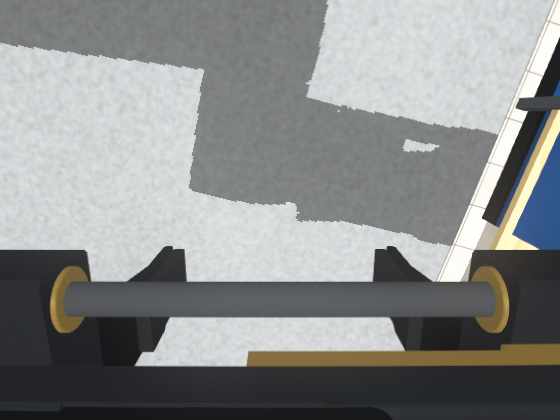

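The scene view shows the deck around (262,290). The carrier is at (260,257), the groove corner near (220,278), the short leg's end near (237,318) and the stop at (245,340). The side view shows the same things at about (295,190). The wrist sees only bench.

```bash
cat > h.py <<'E'
import numpy as np,cv2,pickle
def K(c): return np.array([[c['fx'],0,c['cx']],[0,c['fy'],c['cy']],[0,0,1]])
def ray(c,px,z):
    p=cv2.undistortPoints(np.array(px,float).reshape(-1,1,2),K(c),np.array(c['D'])).reshape(-1,2)
    V=np.array(c['view']);R=V[:3,:3];o=-R.T@V[:3,3]
    d=np.c_[p,np.ones(len(p))]@R
    return o+d*((z-o[2])/d[:,2])[:,None]
def proj(c,P):
    V=np.array(c['view']);return cv2.projectPoints(np.array(P,float).reshape(-1,3),cv2.Rodrigues(V[:3,:3])[0],V[:3,3],K(c),np.array(c['D']))[0].reshape(-1,2)
E
python3 - <<'E'
from h import *
c=pickle.load(open('pics/scene0.pkl','rb'));d=pickle.load(open('pics/side0.pkl','rb'))
a=cv2.resize(c['frame'][215:365,180:345],None,fx=3.4,fy=3.4,interpolation=cv2.INTER_CUBIC)
cv2.imwrite('pics/crop1.png',a[:,:,::-1])
f=c['frame'];g=cv2.cvtColor(f,cv2.COLOR_RGB2GRAY);m=np.zeros_like(g);m[215:365,180:345]=(g[215:365,180:345]>170)
cs,_=cv2.findContours(m,cv2.RETR_CCOMP,cv2.CHAIN_APPROX_NONE)
k=max(cs,key=cv2.contourArea);q=cv2.approxPolyDP(cv2.convexHull(k),5,True).reshape(-1,2);print(q.tolist());print(ray(c,q,.032).round(4))
E
```

```text
[[292, 222], [339, 310], [224, 360], [187, 263]]
[[ 0.5771  0.0757  0.032 ]
 [ 0.7474 -0.0358  0.032 ]
 [ 0.6257 -0.2217  0.032 ]
 [ 0.4564 -0.1103  0.032 ]]
```

View pics/crop1.png

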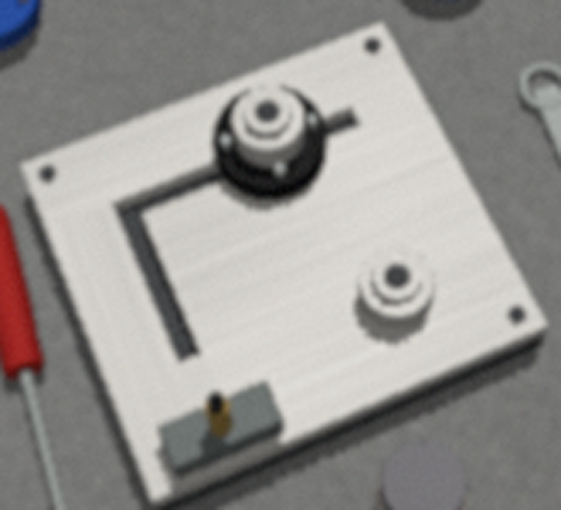

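The crop shows the whole groove clear of the tools. The outer corner is at crop (117,206), the short leg ends at (189,354), the long leg ends at (355,116), and the disc is at about (269,140). I'll measure these in the deck frame from both views.

Run:
```python
from h import *
c=pickle.load(open('pics/scene0.pkl','rb'));d=pickle.load(open('pics/side0.pkl','rb'))
# deck frame from line fits of the deck mask hull in the scene view
def deck(c,roi):
    y0,y1,x0,x1=roi;g=cv2.cvtColor(c['frame'],cv2.COLOR_RGB2GRAY);m=np.zeros_like(g);m[y0:y1,x0:x1]=g[y0:y1,x0:x1]>165
    k=max(cv2.findContours(m,cv2.RETR_EXTERNAL,cv2.CHAIN_APPROX_NONE)[0],key=cv2.contourArea)
    P=ray(c,k.reshape(-1,2),.032)[:,:2].astype(np.float32)
    return cv2.minAreaRect(P)
for n,cc,r in [('scene',c,(215,365,180,345)),('side',d,(145,230,220,365))]: print(n,deck(cc,r))
C=np.array([[.5771,.0757],[.7474,-.0358],[.6257,-.2217],[.4564,-.1103]])
a=np.arctan2(*( (C[1]-C[0])+(C[2]-C[3]))[::-1]);b=np.arctan2(*((C[0]-C[3])+(C[1]-C[2]))[::-1])-np.pi/2
th=(a+b)/2;R=np.array([[np.cos(th),-np.sin(th)],[np.sin(th),np.cos(th)]])
o=C.mean(0)-R@[.0085,.0125];print('yaw',np.degrees([a,b]),'origin',o)
pickle.dump((R,o),open('st.pkl','wb'))
px=np.array([(117,206),(140,212),(180,357),(198,352),(352,110),(357,122)])/3.4+[180,215]
print('groove pts st mm',((ray(c,px,.032)[:,:2]-o)@R*1e3).round(1).tolist())
# groove dark profile across legs, from rays
g=cv2.cvtColor(c['frame'],cv2.COLOR_RGB2GRAY).astype(np.float32);gd=cv2.cvtColor(d['frame'],cv2.COLOR_RGB2GRAY).astype(np.float32)
def samp(cam,img,st):
    W=np.c_[np.array(st)@R.T+o,np.full(len(st),.032)];p=proj(cam,W).astype(np.float32)
    return cv2.remap(img,p[:,0:1],p[:,1:2],cv2.INTER_LINEAR).ravel()
def edges(cam,img,f,t):
    v=samp(cam,img,f(t));lo,hi=v.min(),np.percentile(v,90);i=np.where(v<(lo+hi)/2)[0];return [round(float(t[i[0]]*1e3),1),round(float(t[i[-1]]*1e3),1)]
G=((ray(c,px,.032)[:,:2]-o)@R)
xs=(G[2,0]);yl=(G[2,1]+G[3,1])/2;xl=(G[4,0]+G[5,0])/2
for nm,cam,img in [('scene',c,g),('side',d,gd)]:
    t=np.arange(-.02,.02,.0003)
    print(nm,'short y',[edges(cam,img,lambda t:np.c_[np.full(len(t),x),t],yl+t) for x in (xs-.02,xs-.04)],
     'short end x',edges(cam,img,lambda t:np.c_[t,np.full(len(t),yl)],xs-.015+np.arange(0,.035,.0003)),
     'long x near end',edges(cam,img,lambda t:np.c_[t,np.full(len(t),G[4,1]-.008)],xl+t),
     'long x near corner',edges(cam,img,lambda t:np.c_[t,np.full(len(t),yl+.025)],xl+t))
# carrier disc + housing: dark blob top ellipse z=.05 
for nm,cam,roi in [('scene',c,(232,278,238,282)),('side',d,(168,208,274,316))]:
    y0,y1,x0,x1=roi;f=cv2.cvtColor(cam['frame'],cv2.COLOR_RGB2GRAY);m=np.zeros_like(f);m[y0:y1,x0:x1]=(f[y0:y1,x0:x1]<45)
    m=cv2.morphologyEx(m,cv2.MORPH_OPEN,np.ones((3,3),np.uint8))
    k=max(cv2.findContours(m,cv2.RETR_EXTERNAL,cv2.CHAIN_APPROX_NONE)[0],key=cv2.contourArea);k=cv2.convexHull(k).reshape(-1,2)
    for z in (.032,.05): 
        P=(ray(cam,k,z)[:,:2]-o)@R*1e3;print(nm,z,'hull st x',P[:,0].min().round(1),P[:,0].max().round(1),'y',P[:,1].min().round(1),P[:,1].max().round(1))
s=np.array([[0,0]])
```

```text
scene ((0.601959228515625, -0.07274182140827179), (0.2254064828157425, 0.2073257863521576), 57.264312744140625)
side ((0.6220032572746277, -0.08484777808189392), (0.2246067225933075, 0.25729215145111084), 56.890464782714844)
yaw [-33.27931006 -33.09583083] origin [ 0.58769422 -0.07883329]
groove pts st mm [[-46.4, -59.2], [-37.7, -48.8], [49.3, -58.7], [50.6, -49.0], [-48.0, 84.4], [-39.8, 83.8]]
scene short y [[-60.4, -49.3], [-60.4, -49.0]] short end x [34.3, 49.9] long x near end [-50.4, -39.6] long x near corner [-48.9, -39.0]
side short y [[-59.5, -46.9], [-59.5, -46.3]] short end x [34.3, 48.4] long x near end [-51.9, -39.6] long x near corner [-50.7, -38.1]
scene 0.032 hull st x -54.0 -15.4 y 1.0 61.7
scene 0.05 hull st x -45.1 -7.4 y -1.2 58.2
side 0.032 hull st x -73.1 -20.4 y -6.1 62.9
side 0.05 hull st x -97.1 -46.3 y 7.6 74.2
```

```bash
cat >> h.py <<'E'
R,o=pickle.load(open('st.pkl','rb')) if __import__('os').path.exists('st.pkl') else (None,None)
def go(s,stx,sty,z):
    "offset in current tool axes (cm) to a TCP over deck point (mm), and the turn about tool z to align tool x with deck x"
    T=np.array(s['tcp_rot']);w=np.r_[R@[stx/1e3,sty/1e3]+o,z]
    x=T[:2,0];d=np.degrees(np.arctan2(R[1,0],R[0,0])-np.arctan2(x[1],x[0]))
    return (T.T@(w-s['position'])*100).round(2),round(-d,2)
def st(p): return ((np.array(p)[:2]-o)@R*1e3).round(1)
E
python3 - <<'E'
from h import *
from rig import bot
s=bot.read_state();print(go(s,-45,100,.20),go(s,-45,95,.16))
c=pickle.load(open('pics/scene0.pkl','rb'));d=pickle.load(open('pics/side0.pkl','rb'))
u=[]
for cam,p in((c,(258.8,246.8)),(d,(296,179.5))):
    q=cv2.undistortPoints(np.array([[p]],float),K(cam),np.array(cam['D'])).reshape(2);u.append((q,np.array(cam['view'])[:3]))
X=cv2.triangulatePoints(u[0][1],u[1][1],u[0][0],u[1][0]).ravel();X=X[:3]/X[3];print('boss',st(X),X[2])
E
```

```text
(array([-48.69, -58.95,   9.25]), np.float64(-40.89)) (array([-48.35, -58.57,  13.25]), np.float64(-40.89))
boss [-48.4  33. ] 0.07307366035366385
```

>>> arm_command:
  targets:
    - {"rot": [0, 0, -40.9], "offset": [-48.7, -59, 9.2], "gripper": 1}
    - {"rot": [0, 0, -40.9], "offset": [-48.7, -59, 9.2], "gripper": 1}
    - {"rot": [0, 0, -40.9], "offset": [-48.7, -59, 9.2], "gripper": 1}
    - {"rot": [0, 0, -40.9], "offset": [-48.7, -59, 9.2], "gripper": 1}
    - {"rot": [0, 0, -40.9], "offset": [-48.7, -59, 9.2], "gripper": 1}
    - {"rot": [0, 0, -40.9], "offset": [-48.7, -59, 9.2], "gripper": 1}
    - {"rot": [0, 0, -40.9], "offset": [-48.7, -59, 9.2], "gripper": 1}
    - {"rot": [0, 0, -40.9], "offset": [-48.7, -59, 9.2], "gripper": 1}

```text
time_s: 0.95
position: [0.3974, -0.2722, 0.2443]
tcp_rot: [[0.837, -0.548, 0.0], [-0.548, -0.837, -0.0], [0.0, -0.0, -1.0]]
force: [1.7, 0.1, 0.2]
opening: 0.349
```

Run:
```python
from h import *
from rig import bot
s=bot.read_state();print(s['time_s'],s['position'],s['joint_positions'],s['opening'],st(s['position']),go(s,-45,100,.20))
```

```text
0.95 [ 0.39740631 -0.27219652  0.24428682] [-4.77338474e+01  2.34367192e+01  1.05186702e+02  6.00733687e-03
  5.13645156e+01 -1.45219539e+01] 0.34947845374619796 [ -53.4 -266. ] (array([  0.82, -36.6 ,   4.43]), np.float64(-0.03))
```

>>> arm_command:
  targets:
    - {"rot": [0, 0, 0], "offset": [0.8, -36.6, 4.4], "gripper": 1}
    - {"rot": [0, 0, 0], "offset": [0.8, -36.6, 4.4], "gripper": 1}
    - {"rot": [0, 0, 0], "offset": [0.8, -36.6, 4.4], "gripper": 1}
    - {"rot": [0, 0, 0], "offset": [0.8, -36.6, 4.4], "gripper": 1}
    - {"rot": [0, 0, 0], "offset": [0.8, -36.6, 4.4], "gripper": 1}
    - {"rot": [0, 0, 0], "offset": [0.8, -36.6, 4.4], "gripper": 1}
    - {"rot": [0, 0, 0], "offset": [0.8, -36.6, 4.4], "gripper": 1}
    - {"rot": [0, 0, 0], "offset": [0.8, -36.6, 4.4], "gripper": 1}

```text
time_s: 1.75
position: [0.6055, 0.0319, 0.1998]
tcp_rot: [[0.839, -0.544, 0.001], [-0.544, -0.839, 0.001], [0.0, -0.001, -1.0]]
force: [-0.0, -0.3, 0.1]
opening: 0.004
```

```bash
cat > look.py <<'E'
import sys;from h import *
from rig import bot,viewer
s=bot.read_state();print(s['time_s'],st(s['position']),s['position'][2].round(4),'F tool',(np.array(s['tcp_rot']).T@s['force']).round(2),s['opening'],*[go(s,*map(float,a.split(','))) for a in sys.argv[2:]])
if sys.argv[1]!='-':
    n,v=sys.argv[1].split(':');c=viewer.capture(v);pickle.dump(c,open(f'pics/{n}.pkl','wb'));f=c['frame']
    if v=='scene': f=cv2.resize(f[200:370,160:350],None,fx=3,fy=3,interpolation=cv2.INTER_CUBIC)
    if v=='side': f=cv2.resize(f[120:245,200:390],None,fx=3,fy=3,interpolation=cv2.INTER_CUBIC)
    cv2.imwrite(f'pics/{n}.png',f[:,:,::-1])
E
python3 look.py w1:wrist -45,100,.2 -45,95,.11
```

```text
1.75 [-45.8 102.4] 0.1998 F tool [ 0.14  0.28 -0.05] 0.0044633739047313025 (array([ 0.08,  0.24, -0.02]), np.float64(0.23)) (array([0.07, 0.75, 8.98]), np.float64(0.23))
```

View pics/w1.png

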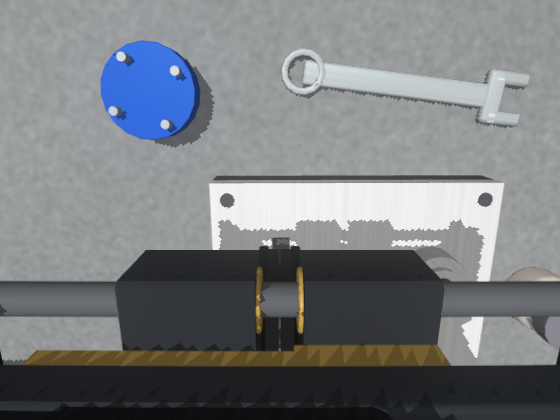

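The wrist view shows the shut fingers at (280,260), in line with the groove's outer end at (281,243). The deck's edge at row 183 runs square to the tool, so the alignment is good. Next I go down behind the disc.

>>> arm_command:
  targets:
    - {"rot": [0, 0, 0.2], "offset": [0.1, 0.6, 4], "gripper": 1}
    - {"rot": [0, 0, 0.2], "offset": [0.1, 0.6, 7], "gripper": 1}
    - {"rot": [0, 0, 0.2], "offset": [0.1, 0.6, 9], "gripper": 1}
    - {"rot": [0, 0, 0.2], "offset": [0.1, 0.6, 9], "gripper": 1}

```text
time_s: 2.2
position: [0.5985, 0.0217, 0.1076]
tcp_rot: [[0.834, -0.551, -0.008], [-0.551, -0.835, 0.001], [-0.007, 0.004, -1.0]]
force: [-0.7, 0.4, 0.5]
opening: 0.001
```

```bash
python3 look.py s1:side -45,72,.11
python3 - <<'E'
from h import *
c=pickle.load(open('pics/w1.pkl','rb'));p=ray(c,[(273,243),(288,243),(280.5,238),(210,183),(503,183)],.032);print([st(q).tolist() for q in p])
E
```

```text
2.2 [-46.  90.] 0.1076 F tool [-0.83  0.04 -0.46] 0.0014551963921419198 (array([ 0.1 ,  1.8 , -0.24]), np.float64(-0.25))
[[-49.0, 80.1], [-38.1, 80.1], [-43.6, 84.0], [-92.9, 124.2], [112.2, 125.1]]
```

View pics/s1.png

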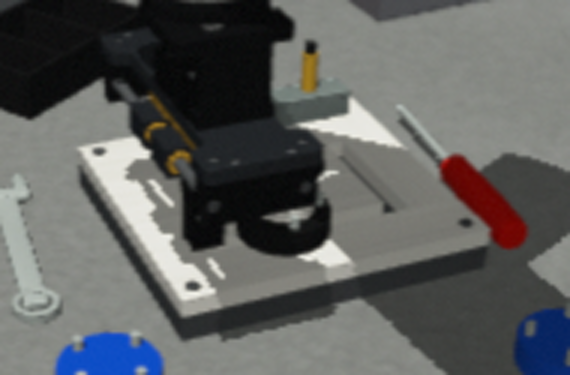

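The side view shows the finger at crop (205,225), just behind the disc, with a small gap. The housing is seated and the body is clear above. I start the push.

>>> arm_command:
  targets:
    - {"rot": [0, 0, 0], "offset": [0.1, 0.4, -0.2], "gripper": 1}
    - {"rot": [0, 0, 0], "offset": [0.1, 0.8, -0.2], "gripper": 1}
    - {"rot": [0, 0, 0], "offset": [0.1, 1.1, -0.2], "gripper": 1}
    - {"rot": [0, 0, 0], "offset": [0.1, 1.4, -0.2], "gripper": 1}
    - {"rot": [0, 0, 0], "offset": [0.1, 1.7, -0.2], "gripper": 1}
    - {"rot": [0, 0, 0], "offset": [0.1, 2.0, -0.2], "gripper": 1}
    - {"rot": [0, 0, 0], "offset": [0.1, 2.3, -0.2], "gripper": 1}
    - {"rot": [0, 0, 0], "offset": [0.1, 2.6, -0.2], "gripper": 1}

```text
time_s: 3.05
position: [0.5884, 0.0005, 0.1129]
tcp_rot: [[0.835, -0.55, 0.002], [-0.55, -0.835, 0.001], [0.001, -0.002, -1.0]]
force: [1.2, 3.5, 1.7]
opening: 0.005
```

```bash
python3 look.py - -45,-10,.11
```

```text
3.05 [-42.8  66.8] 0.1129 F tool [-0.93 -3.6  -1.72] 0.0046757261492265945 (array([-0.19,  7.68,  0.28]), np.float64(-0.21))
```

Contact is at 3.6 N. The push continues.

>>> arm_command:
  targets:
    - {"rot": [0, 0, 0], "offset": [-0.1, 0.4, 0.1], "gripper": 1}
    - {"rot": [0, 0, 0], "offset": [-0.2, 0.8, 0.2], "gripper": 1}
    - {"rot": [0, 0, 0], "offset": [-0.2, 1.2, 0.2], "gripper": 1}
    - {"rot": [0, 0, 0], "offset": [-0.2, 1.6, 0.2], "gripper": 1}
    - {"rot": [0, 0, 0], "offset": [-0.2, 2.0, 0.2], "gripper": 1}
    - {"rot": [0, 0, 0], "offset": [-0.2, 2.4, 0.2], "gripper": 1}
    - {"rot": [0, 0, 0], "offset": [-0.2, 2.8, 0.2], "gripper": 1}
    - {"rot": [0, 0, 0], "offset": [-0.2, 3.2, 0.2], "gripper": 1}

```text
time_s: 3.85
position: [0.5696, -0.0254, 0.1112]
tcp_rot: [[0.835, -0.55, 0.003], [-0.55, -0.835, -0.0], [0.003, -0.002, -1.0]]
force: [2.1, 4.4, 4.2]
opening: 0.004
```

```bash
python3 look.py c1:scene -45,-10,.11
```

```text
3.85 [-44.4  34.8] 0.1112 F tool [-0.66 -4.8  -4.16] 0.004011849608332186 (array([-0.04,  4.49,  0.11]), np.float64(-0.2))
```

View pics/c1.png

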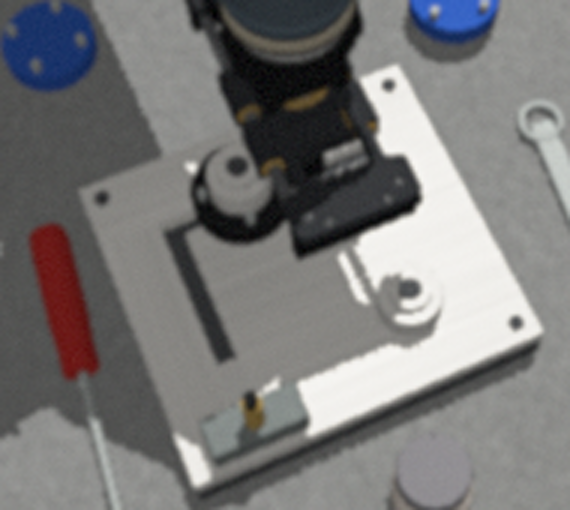

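The scene view shows the carrier moving along the leg, with the boss at crop (236,166). The housing is upright and the bystanders are untouched.

>>> arm_command:
  targets:
    - {"rot": [0, 0, 0], "offset": [0, 0.4, 0], "gripper": 1}
    - {"rot": [0, 0, 0], "offset": [0, 0.8, 0], "gripper": 1}
    - {"rot": [0, 0, 0], "offset": [0, 1.2, 0], "gripper": 1}
    - {"rot": [0, 0, 0], "offset": [0, 1.6, 0], "gripper": 1}
    - {"rot": [0, 0, 0], "offset": [0, 2.0, 0], "gripper": 1}
    - {"rot": [0, 0, 0], "offset": [0, 2.4, 0], "gripper": 1}
    - {"rot": [0, 0, 0], "offset": [0, 2.8, 0], "gripper": 1}
    - {"rot": [0, 0, 0], "offset": [0, 3.2, 0], "gripper": 1}

```text
time_s: 4.7
position: [0.5517, -0.052, 0.111]
tcp_rot: [[0.835, -0.55, 0.003], [-0.55, -0.835, 0.0], [0.002, -0.001, -1.0]]
force: [3.6, 5.2, 4.5]
opening: 0.007
```

```bash
python3 look.py c2:scene -45,-14,.11
python3 - <<'E'
from h import *
c=pickle.load(open('pics/c1.pkl','rb'));print('boss c1',st(ray(c,[(160+236/3,200+166/3)],.076)[0]))
E
```

```text
4.7 [-44.8   2.7] 0.111 F tool [ 0.18 -6.31 -4.44] 0.007416461466286726 (array([-0.02,  1.68,  0.1 ]), np.float64(-0.21))
boss c1 [-45.2  -6.9]
```

>>> arm_command:
  targets:
    - {"rot": [0, 0, 0], "offset": [0, 0.3, 0], "gripper": 1}
    - {"rot": [0, 0, 0], "offset": [0, 0.6, 0], "gripper": 1}
    - {"rot": [0, 0, 0], "offset": [0, 0.8, 0], "gripper": 1}
    - {"rot": [0, 0, 0], "offset": [0, 1.0, 0], "gripper": 1}
    - {"rot": [0, 0, 0], "offset": [0, 1.1, 0], "gripper": 1}
    - {"rot": [0, 0, 0], "offset": [0, 1.2, 0], "gripper": 1}
    - {"rot": [0, 0, 0], "offset": [0, 1.3, 0], "gripper": 1}

```text
time_s: 5.45
position: [0.5445, -0.0627, 0.1109]
tcp_rot: [[0.835, -0.55, 0.002], [-0.55, -0.835, 0.0], [0.002, -0.001, -1.0]]
force: [2.9, 4.1, 3.8]
opening: 0.005
```

```bash
python3 look.py - -45,-14,.11
```

```text
5.45 [-45.  -10.2] 0.1109 F tool [ 0.15 -5.04 -3.8 ] 0.005446515565827327 (array([-0.  ,  0.38,  0.09]), np.float64(-0.21))
```

Not at the stop yet. I'll go on in 0.5 mm rows and watch the force.

>>> arm_command:
  targets:
    - {"rot": [0, 0, 0], "offset": [0, 0.05, 0], "gripper": 1}
    - {"rot": [0, 0, 0], "offset": [0, 0.1, 0], "gripper": 1}
    - {"rot": [0, 0, 0], "offset": [0, 0.15, 0], "gripper": 1}
    - {"rot": [0, 0, 0], "offset": [0, 0.2, 0], "gripper": 1}
    - {"rot": [0, 0, 0], "offset": [0, 0.25, 0], "gripper": 1}
    - {"rot": [0, 0, 0], "offset": [0, 0.3, 0], "gripper": 1}

```text
time_s: 6.05
position: [0.5429, -0.0652, 0.1109]
tcp_rot: [[0.835, -0.55, 0.002], [-0.55, -0.835, 0.0], [0.002, -0.001, -1.0]]
force: [2.6, 4.4, 4.3]
opening: 0.002
```

>>> arm_command:
  targets:
    - {"rot": [0, 0, 0], "offset": [0, 0.05, 0], "gripper": 1}
    - {"rot": [0, 0, 0], "offset": [0, 0.1, 0], "gripper": 1}

```text
time_s: 6.25
position: [0.5423, -0.0661, 0.111]
tcp_rot: [[0.835, -0.55, 0.002], [-0.55, -0.835, 0.0], [0.002, -0.001, -1.0]]
force: [4.2, 4.4, 4.3]
opening: 0.003
```

>>> arm_command:
  targets:
    - {"rot": [0, 0, 0], "offset": [0, 0.05, 0], "gripper": 1}
    - {"rot": [0, 0, 0], "offset": [0, 0.1, 0], "gripper": 1}
    - {"rot": [0, 0, 0], "offset": [0, 0.15, 0], "gripper": 1}

```text
time_s: 6.55
position: [0.5417, -0.067, 0.111]
tcp_rot: [[0.835, -0.551, 0.003], [-0.551, -0.835, 0.001], [0.002, -0.002, -1.0]]
force: [5.0, 7.3, 4.7]
opening: 0.006
```

```bash
python3 look.py c3:scene -45,-14,.11
```

```text
6.55 [-45.  -15.3] 0.111 F tool [ 0.18 -8.82 -4.7 ] 0.005624260111386395 (array([-0.01, -0.13,  0.1 ]), np.float64(-0.25))
```

View pics/c3.png

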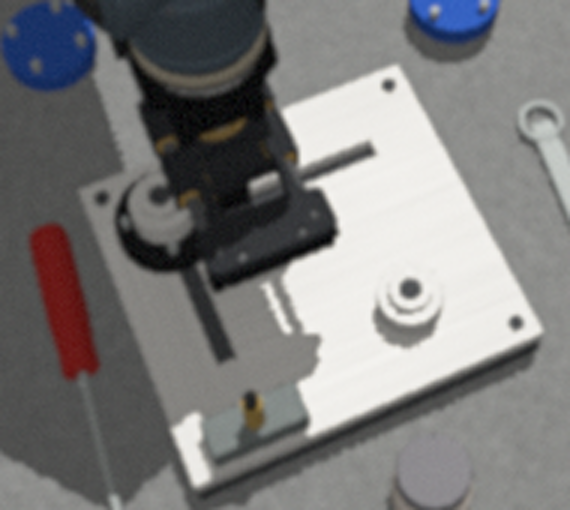

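The scene view shows the carrier over the corner, with the boss at crop (160,190) and the housing seated. The force has risen to 8.8 N, so I check that this is the wall.

>>> arm_command:
  targets:
    - {"rot": [0, 0, 0], "offset": [0, 0.05, 0], "gripper": 1}
    - {"rot": [0, 0, 0], "offset": [0, 0.1, 0], "gripper": 1}

```text
time_s: 6.8
position: [0.5416, -0.0672, 0.111]
tcp_rot: [[0.834, -0.552, 0.004], [-0.552, -0.834, 0.002], [0.002, -0.003, -1.0]]
force: [4.9, 9.6, 4.2]
opening: 0.006
```

```bash
python3 look.py -
python3 - <<'E'
from h import *
for n,p in(('c1',(236,166)),('c3',(160,190))):
  c=pickle.load(open(f'pics/{n}.pkl','rb'));print('boss',n,st(ray(c,[(160+p[0]/3,200+p[1]/3)],.076)[0]))
E
```

```text
6.8 [-45.  -15.5] 0.111 F tool [ -1.18 -10.77  -4.16] 0.005864838484773203
boss c1 [-45.2  -6.9]
boss c3 [-48.8 -54.8]
```

It's at the wall: the TCP has stopped advancing and the force is rising, now 10.8 N. I back off, rise, and go round to the carrier's -x side.

>>> arm_command:
  targets:
    - {"rot": [0, 0, 0], "offset": [0, -0.8, 0], "gripper": 1}
    - {"rot": [0, 0, 0], "offset": [0, -1.6, 0], "gripper": 1}
    - {"rot": [0, 0, 0], "offset": [0, -1.6, -3], "gripper": 1}
    - {"rot": [0, 0, 0], "offset": [0, -1.6, -6], "gripper": 1}
    - {"rot": [0, 0, 0], "offset": [-3.5, 1.5, -6], "gripper": 1}
    - {"rot": [0, 0, 0], "offset": [-6.5, 3.95, -6], "gripper": 1}
    - {"rot": [0, 0, 0], "offset": [-6.5, 3.95, -6], "gripper": 1}
    - {"rot": [0, 0, 0], "offset": [-6.5, 3.95, -6], "gripper": 1}

```text
time_s: 7.6
position: [0.4632, -0.0656, 0.1703]
tcp_rot: [[0.835, -0.551, -0.002], [-0.551, -0.835, 0.0], [-0.001, 0.001, -1.0]]
force: [0.9, -0.1, 0.3]
opening: 0.002
```

```bash
python3 look.py s2:side -110,-55,.111
python3 - <<'E'
from h import *
from rig import viewer
c=viewer.capture('wrist');pickle.dump(c,open('pics/w2.pkl','wb'))
a=cv2.resize(cv2.imread('pics/s2.png'),(400,264));b=cv2.resize(c['frame'][:,:,::-1],(400,300));cv2.imwrite('pics/m2.png',np.hstack([cv2.copyMakeBorder(a,0,36,0,0,0),b]))
E
```

```text
7.6 [-111.5  -57.1] 0.1703 F tool [ 0.81 -0.46 -0.27] 0.0017249263512143008 (array([ 0.15, -0.22,  5.93]), np.float64(-0.22))
```

View pics/m2.png

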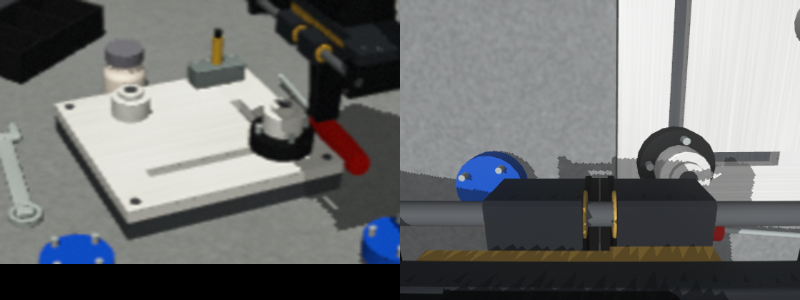

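The left half (side view) shows the carrier at the corner with the housing upright, and the short leg free to its right. The right half (wrist view) shows the disc at (677,165), ahead in +x. The blue disc stays clear of the finger. Next I descend and push along +x.

>>> arm_command:
  targets:
    - {"rot": [0, 0, -0.2], "offset": [0.1, -0.2, 3], "gripper": 1}
    - {"rot": [0, 0, -0.2], "offset": [0.1, -0.2, 5], "gripper": 1}
    - {"rot": [0, 0, -0.2], "offset": [0.1, -0.2, 6], "gripper": 1}
    - {"rot": [0, 0, -0.2], "offset": [0.1, -0.2, 6], "gripper": 1}
    - {"rot": [0, 0, -0.2], "offset": [0.4, -0.2, 6], "gripper": 1}
    - {"rot": [0, 0, -0.2], "offset": [0.8, -0.2, 6], "gripper": 1}
    - {"rot": [0, 0, -0.2], "offset": [1.1, -0.2, 6], "gripper": 1}
    - {"rot": [0, 0, -0.2], "offset": [1.4, -0.2, 6], "gripper": 1}

```text
time_s: 8.5
position: [0.4777, -0.0721, 0.1112]
tcp_rot: [[0.837, -0.547, 0.002], [-0.547, -0.837, -0.001], [0.002, -0.0, -1.0]]
force: [-0.0, -0.0, 0.3]
opening: 0.004
```

```bash
python3 look.py - -93,-55,.11
```

```text
8.5 [-95.8 -54.6] 0.1112 F tool [-0.01  0.04 -0.32] 0.004078081449775261 (array([0.28, 0.04, 0.12]), np.float64(-0.0))
```

>>> arm_command:
  targets:
    - {"rot": [0, 0, 0], "offset": [0.2, 0, 0], "gripper": 1}
    - {"rot": [0, 0, 0], "offset": [0.4, 0, 0], "gripper": 1}
    - {"rot": [0, 0, 0], "offset": [0.7, 0, 0], "gripper": 1}
    - {"rot": [0, 0, 0], "offset": [1.0, 0, 0], "gripper": 1}
    - {"rot": [0, 0, 0], "offset": [1.3, 0, 0], "gripper": 1}

```text
time_s: 9.0
position: [0.4861, -0.0778, 0.1103]
tcp_rot: [[0.837, -0.548, -0.005], [-0.548, -0.837, 0.003], [-0.006, 0.001, -1.0]]
force: [-4.8, 4.8, 5.5]
opening: 0.005
```

```bash
python3 look.py c4:scene -47,-55,.11
```

```text
9.0 [-85.6 -54.8] 0.1103 F tool [-6.72 -1.39 -5.5 ] 0.005163953759017585 (array([3.86, 0.02, 0.01]), np.float64(-0.02))
```

View pics/c4.png

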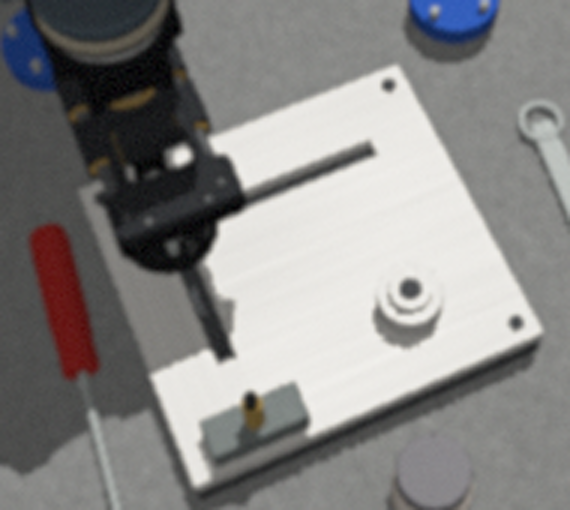

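The scene view shows the disc in contact, around crop (168,235), and starting into the short leg. The force is 6.7 N. I go on.

>>> arm_command:
  targets:
    - {"rot": [0, 0, 0], "offset": [0.3, 0, 0], "gripper": 1}
    - {"rot": [0, 0, 0], "offset": [0.6, 0, 0], "gripper": 1}
    - {"rot": [0, 0, 0], "offset": [0.9, 0, 0], "gripper": 1}
    - {"rot": [0, 0, 0], "offset": [1.2, 0, 0], "gripper": 1}

```text
time_s: 9.45
position: [0.495, -0.0838, 0.1102]
tcp_rot: [[0.837, -0.547, -0.007], [-0.547, -0.837, 0.003], [-0.008, 0.001, -1.0]]
force: [-4.8, 3.7, 4.4]
opening: 0.007
```

>>> arm_command:
  targets:
    - {"rot": [0, 0, 0], "offset": [0.4, 0, 0], "gripper": 1}
    - {"rot": [0, 0, 0], "offset": [0.8, 0, 0], "gripper": 1}
    - {"rot": [0, 0, 0], "offset": [1.2, 0, 0], "gripper": 1}
    - {"rot": [0, 0, 0], "offset": [1.6, 0, 0], "gripper": 1}
    - {"rot": [0, 0, 0], "offset": [2.0, 0, 0], "gripper": 1}
    - {"rot": [0, 0, 0], "offset": [2.4, 0, 0], "gripper": 1}

```text
time_s: 10.05
position: [0.5151, -0.0969, 0.1102]
tcp_rot: [[0.837, -0.547, -0.007], [-0.547, -0.837, 0.003], [-0.008, 0.001, -1.0]]
force: [-5.2, 4.2, 4.7]
opening: 0.002
```

```bash
python3 look.py s3:side -2,-55,.11
```

```text
10.05 [-50.8 -54.9] 0.1102 F tool [-6.69 -0.61 -4.7 ] 0.001589745980124377 (array([ 4.88,  0.01, -0.02]), np.float64(0.01))
```

View pics/s3.png

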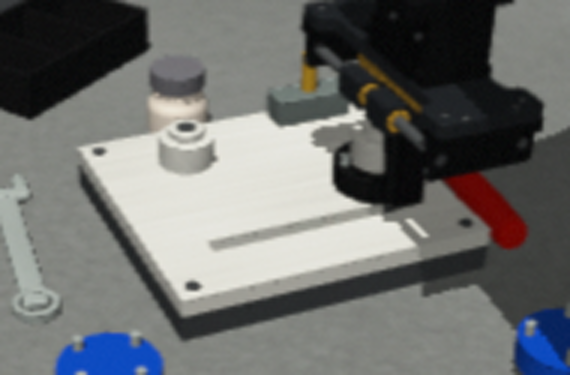

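The side view shows the carrier in the short leg at crop (360,180), with the housing upright and the body passing above the sensor. By the stated sizes the clearance is 18 mm. I continue and watch the force.

>>> arm_command:
  targets:
    - {"rot": [0, 0, 0], "offset": [0.4, 0, 0], "gripper": 1}
    - {"rot": [0, 0, 0], "offset": [0.8, 0, 0], "gripper": 1}
    - {"rot": [0, 0, 0], "offset": [1.2, 0, 0], "gripper": 1}
    - {"rot": [0, 0, 0], "offset": [1.6, 0, 0], "gripper": 1}
    - {"rot": [0, 0, 0], "offset": [2.0, 0, 0], "gripper": 1}
    - {"rot": [0, 0, 0], "offset": [2.4, 0, 0], "gripper": 1}

```text
time_s: 10.7
position: [0.5387, -0.1121, 0.1103]
tcp_rot: [[0.837, -0.547, 0.001], [-0.547, -0.837, -0.001], [0.001, -0.0, -1.0]]
force: [-1.9, 0.9, -1.5]
opening: 0.003
```

>>> arm_command:
  targets:
    - {"rot": [0, 0, 0], "offset": [0.3, 0, 0], "gripper": 1}
    - {"rot": [0, 0, 0], "offset": [0.6, 0, 0], "gripper": 1}
    - {"rot": [0, 0, 0], "offset": [0.9, 0, 0], "gripper": 1}
    - {"rot": [0, 0, 0], "offset": [1.2, 0, 0], "gripper": 1}
    - {"rot": [0, 0, 0], "offset": [1.4, 0, 0], "gripper": 1}
    - {"rot": [0, 0, 0], "offset": [1.6, 0, 0], "gripper": 1}

```text
time_s: 11.3
position: [0.5515, -0.1204, 0.1105]
tcp_rot: [[0.837, -0.547, -0.0], [-0.547, -0.837, 0.0], [-0.0, 0.0, -1.0]]
force: [-1.3, 1.3, -1.5]
opening: 0.002
```

```bash
python3 look.py - -2,-55,.11
```

```text
11.3 [ -7.6 -54.6] 0.1105 F tool [-1.82 -0.31  1.54] 0.002090437983503918 (array([0.56, 0.04, 0.05]), np.float64(0.0))
```

The force fell to 2 N, so I look before the last bit.

```bash
python3 look.py s4:side; python3 look.py c5:scene; python3 -c "
import cv2,numpy as np
a=cv2.imread('pics/s4.png');b=cv2.imread('pics/c5.png')
a=a[0:300,150:550];b=b[100:500,0:400];cv2.imwrite('pics/m5.png',np.hstack([cv2.copyMakeBorder(a,0,100,0,0,0),b]))"
```

```text
11.3 [ -7.6 -54.6] 0.1105 F tool [-1.82 -0.31  1.54] 0.002090437983503918
11.35 [ -7.1 -54.6] 0.1105 F tool [-1.57  0.82  0.87] 0.006058492527083431
```

View pics/m5.png

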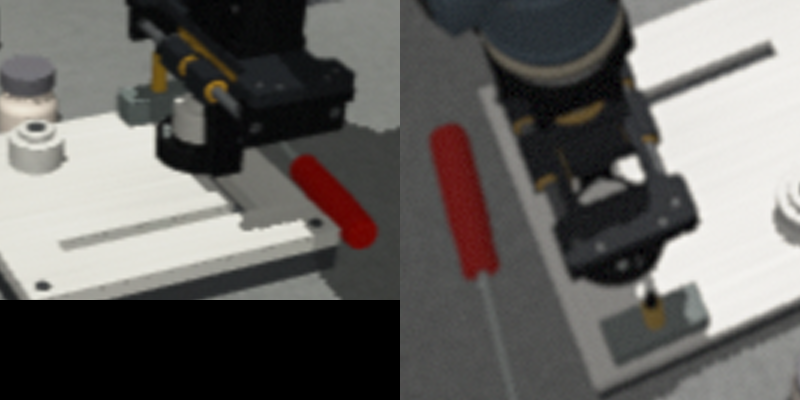

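The views show the carrier still directly ahead of the finger, the housing upright and the sensor untouched. I make the final approach in small rows.

>>> arm_command:
  targets:
    - {"rot": [0, 0, 0], "offset": [0.1, 0, 0], "gripper": 1}
    - {"rot": [0, 0, 0], "offset": [0.2, 0, 0], "gripper": 1}
    - {"rot": [0, 0, 0], "offset": [0.3, 0, 0], "gripper": 1}
    - {"rot": [0, 0, 0], "offset": [0.35, 0, 0], "gripper": 1}
    - {"rot": [0, 0, 0], "offset": [0.4, 0, 0], "gripper": 1}

```text
time_s: 11.9
position: [0.5547, -0.1225, 0.1105]
tcp_rot: [[0.837, -0.547, -0.0], [-0.547, -0.837, 0.0], [-0.0, 0.0, -1.0]]
force: [-2.3, 2.6, 1.7]
opening: 0.007
```

>>> arm_command:
  targets:
    - {"rot": [0, 0, 0], "offset": [0.05, 0, 0], "gripper": 1}
    - {"rot": [0, 0, 0], "offset": [0.1, 0, 0], "gripper": 1}

```text
time_s: 12.1
position: [0.5553, -0.1229, 0.1105]
tcp_rot: [[0.837, -0.547, -0.001], [-0.547, -0.837, 0.0], [-0.001, 0.0, -1.0]]
force: [-3.7, 2.4, 1.2]
opening: 0.005
```

```bash
python3 look.py - -2,-55,.11
```

```text
12.1 [ -3.  -54.6] 0.1105 F tool [-4.42  0.01 -1.24] 0.004528485421888981 (array([0.1 , 0.04, 0.05]), np.float64(0.0))
```

>>> arm_command:
  targets:
    - {"rot": [0, 0, 0], "offset": [0.05, 0, 0], "gripper": 1}
    - {"rot": [0, 0, 0], "offset": [0.1, 0, 0], "gripper": 1}
    - {"rot": [0, 0, 0], "offset": [0.1, 0, 0], "gripper": 1}

```text
time_s: 12.4
position: [0.5565, -0.1237, 0.1105]
tcp_rot: [[0.837, -0.547, 0.0], [-0.547, -0.837, -0.0], [0.0, -0.0, -1.0]]
force: [-2.7, 1.7, 1.4]
opening: 0.012
```

>>> arm_command:
  targets:
    - {"rot": [0, 0, 0], "offset": [0.05, 0, 0], "gripper": 1}
    - {"rot": [0, 0, 0], "offset": [0.1, 0, 0], "gripper": 1}
    - {"rot": [0, 0, 0], "offset": [0.1, 0, 0], "gripper": 1}

```text
time_s: 12.7
position: [0.5573, -0.1242, 0.1105]
tcp_rot: [[0.837, -0.547, 0.0], [-0.547, -0.837, -0.0], [0.0, -0.0, -1.0]]
force: [-3.2, 1.5, 1.7]
opening: 0.004
```

```bash
python3 look.py - -2,-55,.11
```

```text
12.7 [ -0.6 -54.6] 0.1105 F tool [-3.52  0.54 -1.72] 0.004320765873965868 (array([-0.14,  0.04,  0.05]), np.float64(0.01))
```

No hard stop yet, so I keep going in the same way.

>>> arm_command:
  targets:
    - {"rot": [0, 0, 0], "offset": [0.05, 0, 0], "gripper": 1}
    - {"rot": [0, 0, 0], "offset": [0.1, 0, 0], "gripper": 1}
    - {"rot": [0, 0, 0], "offset": [0.1, 0, 0], "gripper": 1}

```text
time_s: 13.0
position: [0.5582, -0.1249, 0.1105]
tcp_rot: [[0.837, -0.547, 0.0], [-0.547, -0.837, -0.0], [0.0, -0.0, -1.0]]
force: [-4.4, 2.8, 1.7]
opening: 0.003
```

>>> arm_command:
  targets:
    - {"rot": [0, 0, 0], "offset": [0.05, 0, 0], "gripper": 1}
    - {"rot": [0, 0, 0], "offset": [0.1, 0, 0], "gripper": 1}
    - {"rot": [0, 0, 0], "offset": [0.1, 0, 0], "gripper": 1}

```text
time_s: 13.3
position: [0.5588, -0.1252, 0.1105]
tcp_rot: [[0.837, -0.547, -0.0], [-0.547, -0.837, 0.0], [-0.0, 0.0, -1.0]]
force: [-4.0, 2.5, 2.2]
opening: 0.008
```

```bash
python3 look.py - -2,-55,.11
```

```text
13.3 [  1.2 -54.6] 0.1105 F tool [-4.71  0.14 -2.15] 0.008304702246692152 (array([-0.32,  0.04,  0.05]), np.float64(0.01))
```

>>> arm_command:
  targets:
    - {"rot": [0, 0, 0], "offset": [0.05, 0, 0], "gripper": 1}
    - {"rot": [0, 0, 0], "offset": [0.1, 0, 0], "gripper": 1}
    - {"rot": [0, 0, 0], "offset": [0.1, 0, 0], "gripper": 1}

```text
time_s: 13.6
position: [0.56, -0.126, 0.1105]
tcp_rot: [[0.837, -0.547, 0.0], [-0.547, -0.837, -0.0], [0.001, -0.0, -1.0]]
force: [-3.0, 1.5, 2.3]
opening: 0.007
```

>>> arm_command:
  targets:
    - {"rot": [0, 0, 0], "offset": [0.05, 0, 0], "gripper": 1}
    - {"rot": [0, 0, 0], "offset": [0.1, 0, 0], "gripper": 1}
    - {"rot": [0, 0, 0], "offset": [0.1, 0, 0], "gripper": 1}

```text
time_s: 13.9
position: [0.5604, -0.1263, 0.1105]
tcp_rot: [[0.837, -0.547, -0.001], [-0.547, -0.837, 0.0], [-0.001, 0.0, -1.0]]
force: [-4.2, 2.0, 2.3]
opening: 0.008
```

```bash
python3 look.py s5:side; python3 look.py c6:scene; python3 -c "
import cv2,numpy as np
a=cv2.imread('pics/s5.png');b=cv2.imread('pics/c6.png')
a=a[0:300,150:550];b=b[100:500,0:400];cv2.imwrite('pics/m6.png',np.hstack([cv2.copyMakeBorder(a,0,100,0,0,0),b]))"
```

```text
13.9 [  3.1 -54.6] 0.1105 F tool [-4.62  0.63 -2.32] 0.008240328937941082
13.95 [  3.3 -54.6] 0.1105 F tool [-4.45  0.07 -2.39] 0.0001604589040717171
```

The viewed-picture allowance is used up, so from here I measure by numbers: the disc's leading edge along the short leg.

```bash
cat > edge.py <<'E'
import sys;from h import *
def prof(n,y=-.054):
    c=pickle.load(open(f'pics/{n}.pkl','rb'));g=cv2.cvtColor(c['frame'],cv2.COLOR_RGB2GRAY).astype(np.float32)
    out=[]
    for z in(.032,.05):
        t=np.arange(-.02,.115,.003);W=np.c_[np.c_[t,np.full(len(t),y)]@R.T+o,np.full(len(t),z)];p=proj(c,W).astype(np.float32)
        v=cv2.remap(g,p[:,0:1],p[:,1:2],cv2.INTER_LINEAR).ravel().astype(int);out.append(' '.join(map(str,v)))
    V=np.array(c['view']);cam=-V[:3,:3].T@V[:3,3];print(n,'cam st',st(cam),cam[2].round(2));print('\n'.join(out))
print((np.arange(-20,115,3)).tolist())
for a in sys.argv[1:]: prof(a)
E
python3 edge.py c5 c6 s4 s5
```

```text
[-20, -17, -14, -11, -8, -5, -2, 1, 4, 7, 10, 13, 16, 19, 22, 25, 28, 31, 34, 37, 40, 43, 46, 49, 52, 55, 58, 61, 64, 67, 70, 73, 76, 79, 82, 85, 88, 91, 94, 97, 100, 103, 106, 109, 112]
c5 cam st [ 365.  -101.6] 0.88
21 23 20 17 13 61 112 128 124 83 31 24 24 24 23 31 48 55 55 56 48 25 14 22 30 23 14 19 74 167 221 195 110 45 41 69 82 79 78 76 72 66 73 111 123
25 25 25 24 23 19 12 31 87 126 129 112 52 24 28 24 23 26 39 54 55 55 53 32 17 14 23 22 14 19 68 158 216 173 90 26 29 66 81 79 78 76 72 64 76
c6 cam st [ 365.  -101.6] 0.88
28 27 24 25 24 24 23 15 31 86 124 132 124 73 24 23 25 26 24 32 45 53 55 55 48 31 17 24 31 18 15 18 34 36 39 70 81 81 80 76 72 66 72 110 123
21 23 26 27 29 26 24 25 25 23 18 63 112 131 129 101 35 23 25 27 25 27 39 54 56 56 50 31 16 14 24 21 14 11 22 19 30 65 80 80 80 76 71 66 75
s4 cam st [-753.6  382.2] 0.54
101 100 100 100 96 78 34 16 8 11 11 10 11 10 10 11 12 10 11 15 15 22 30 47 76 96 97 99 96 93 94 88 91 71 50 28 49 61 62 62 63 62 62 63 66
7 8 7 8 9 8 8 5 7 10 12 13 16 37 63 94 113 126 127 127 125 124 123 122 121 119 116 113 111 105 98 87 75 65 62 63 63 62 61 67 76 79 79 75 78
s5 cam st [-753.6  382.2] 0.54
99 99 99 100 99 99 100 97 86 54 26 10 11 11 11 10 8 9 10 11 10 11 12 16 21 21 34 58 83 93 104 102 94 93 89 88 77 59 30 27 40 56 62 63 66
73 29 13 9 8 8 9 8 7 8 8 9 9 8 11 16 23 43 78 105 125 127 127 126 124 124 122 121 120 117 115 113 109 101 93 82 75 69 69 76 80 81 79 75 78
```

The disc's leading edge is at about x=75, so its axis is at about 43 against the groove end at 45. That leaves about 2 mm, which agrees with there being no hard stop so far.

>>> arm_command:
  targets:
    - {"rot": [0, 0, 0], "offset": [0.05, 0, 0], "gripper": 1}
    - {"rot": [0, 0, 0], "offset": [0.1, 0, 0], "gripper": 1}
    - {"rot": [0, 0, 0], "offset": [0.1, 0, 0], "gripper": 1}

```text
time_s: 14.3
position: [0.5616, -0.1271, 0.1105]
tcp_rot: [[0.837, -0.547, 0.0], [-0.547, -0.837, -0.0], [0.001, -0.0, -1.0]]
force: [-2.9, 2.2, 1.7]
opening: 0.005
```

>>> arm_command:
  targets:
    - {"rot": [0, 0, 0], "offset": [0.05, 0, 0], "gripper": 1}
    - {"rot": [0, 0, 0], "offset": [0.1, 0, 0], "gripper": 1}
    - {"rot": [0, 0, 0], "offset": [0.1, 0, 0], "gripper": 1}

```text
time_s: 14.6
position: [0.5621, -0.1274, 0.1105]
tcp_rot: [[0.837, -0.547, -0.0], [-0.547, -0.837, 0.0], [-0.0, 0.0, -1.0]]
force: [-4.0, 1.9, 2.8]
opening: 0.005
```

>>> arm_command:
  targets:
    - {"rot": [0, 0, 0], "offset": [0.05, 0, 0], "gripper": 1}
    - {"rot": [0, 0, 0], "offset": [0.1, 0, 0], "gripper": 1}
    - {"rot": [0, 0, 0], "offset": [0.1, 0, 0], "gripper": 1}

```text
time_s: 14.9
position: [0.5624, -0.1276, 0.1105]
tcp_rot: [[0.837, -0.547, -0.002], [-0.547, -0.837, 0.001], [-0.002, 0.0, -1.0]]
force: [-4.7, 4.4, 4.6]
opening: 0.003
```

```bash
python3 look.py -
```

```text
14.9 [  5.5 -54.6] 0.1105 F tool [-6.33 -1.13 -4.56] 0.0028567866054874467
```

The force is climbing and the advance is shrinking. One or two more increments will confirm the stop.

>>> arm_command:
  targets:
    - {"rot": [0, 0, 0], "offset": [0.05, 0, 0], "gripper": 1}
    - {"rot": [0, 0, 0], "offset": [0.1, 0, 0], "gripper": 1}
    - {"rot": [0, 0, 0], "offset": [0.1, 0, 0], "gripper": 1}

```text
time_s: 15.2
position: [0.5625, -0.1277, 0.1105]
tcp_rot: [[0.837, -0.547, -0.004], [-0.547, -0.837, 0.002], [-0.004, 0.0, -1.0]]
force: [-6.0, 4.9, 5.7]
opening: 0.004
```

>>> arm_command:
  targets:
    - {"rot": [0, 0, 0], "offset": [0.05, 0, 0], "gripper": 1}
    - {"rot": [0, 0, 0], "offset": [0.1, 0, 0], "gripper": 1}
    - {"rot": [0, 0, 0], "offset": [0.1, 0, 0], "gripper": 1}

```text
time_s: 15.5
position: [0.5627, -0.1278, 0.1105]
tcp_rot: [[0.837, -0.547, -0.005], [-0.547, -0.837, 0.003], [-0.006, 0.0, -1.0]]
force: [-7.2, 5.6, 7.5]
opening: 0.003
```

```bash
python3 look.py -
```

```text
15.5 [  5.9 -54.6] 0.1105 F tool [-9.1  -0.73 -7.43] 0.003268948655201249
```

It's at the stop: the last 2 mm of command gave 0.4 mm of motion, and the force has reached 9 N. I back off, rise clear, then check.

>>> arm_command:
  targets:
    - {"rot": [0, 0, 0], "offset": [-0.3, 0, 0], "gripper": 1}
    - {"rot": [0, 0, 0], "offset": [-1.2, 0, 0], "gripper": 1}
    - {"rot": [0, 0, 0], "offset": [-2.5, 0, 0], "gripper": 1}
    - {"rot": [0, 0, 0], "offset": [-2.5, 0, -4], "gripper": 1}
    - {"rot": [0, 0, 0], "offset": [-5, -3, -9], "gripper": 1}
    - {"rot": [0, 0, 0], "offset": [-9, -6, -12], "gripper": 1}
    - {"rot": [0, 0, 0], "offset": [-13, -8, -12], "gripper": 1}
    - {"rot": [0, 0, 0], "offset": [-17, -9, -12], "gripper": 1}

```text
time_s: 16.3
position: [0.4772, 0.0373, 0.2328]
tcp_rot: [[0.837, -0.548, 0.012], [-0.548, -0.837, -0.002], [0.011, -0.005, -1.0]]
force: [0.6, -0.0, -0.2]
opening: 0.006
```

>>> arm_command:
  targets:
    - {"rot": [0, 0, 0], "offset": [0, 0, 0], "gripper": 1}
    - {"rot": [0, 0, 0], "offset": [0, 0, 0], "gripper": 1}

```text
time_s: 16.5
position: [0.4748, 0.0371, 0.2311]
tcp_rot: [[0.838, -0.545, 0.005], [-0.545, -0.838, -0.001], [0.005, -0.002, -1.0]]
force: [-0.5, -0.8, -0.1]
opening: 0.002
```

```bash
python3 look.py c7:scene; python3 look.py s7:side
python3 - <<'E'
from h import *
# disc outline: dark blob hull near the expected place in both views; housing boss bore by dark spot on the bright boss
def expect(c,P): return proj(c,[np.r_[R@np.array(P[:2])+o,P[2]]])[0]
for n in('c7','s7'):
    c=pickle.load(open(f'pics/{n}.pkl','rb'));g=cv2.cvtColor(c['frame'],cv2.COLOR_RGB2GRAY)
    e=expect(c,(.045,-.054,.078));x,y=np.round(e).astype(int);r=4
    w=g[y-r:y+r+1,x-r:x+r+1].astype(float);k=np.clip(60-w,0,None) if (w<60).any() else np.clip(w.min()+25-w,0,None)
    yy,xx=np.mgrid[y-r:y+r+1,x-r:x+r+1];p=((xx*k).sum()/k.sum(),(yy*k).sum()/k.sum());print(n,e.round(1),'bore px',np.round(p,1),'st',st(ray(c,[p],.076)[0]));print(w.astype(int))
E
python3 edge.py c7
```

```text
16.5 [-158.    35.2] 0.2311 F tool [0.06 0.93 0.14] 0.002479971990251517
16.55 [-156.7   35. ] 0.2309 F tool [ 0.5   1.18 -0.33] 0.005400938500037427
c7 [232.3 307.5] bore px [231.3 308.4] st [ 45. -56.]
[[225 221 218 209 210 213 220 226 227]
 [209 184 166 150 145 157 188 221 227]
 [179 131 105  90  84 100 145 202 226]
 [151  94  80  75  75  78 112 171 216]
 [133  86  75  77  76  75  97 154 213]
 [129  85  74  76  77  78 101 162 218]
 [149  98  78  74  75  85 130 187 227]
 [182 137 107  90  93 122 169 214 228]
 [214 193 164 149 154 178 209 225 225]]
s7 [313.8 149.5] bore px [317.3 148.7] st [ 48.9 -64.7]
[[138 133 133 134 132  98  37  12  12]
 [146 135 135 142 140 105  39  11  11]
 [161 173 182 191 185 140  47  11  12]
 [215 189 146 124 116  92  32  10  13]
 [215 167 100  77  73  59  28  11  13]
 [219 194 133  95  84  69  37  14  13]
 [201 213 208 194 177 147  81  22  12]
 [165 173 186 203 206 171  86  23  13]
 [169 166 170 176 175 140  68  19  13]]
[-20, -17, -14, -11, -8, -5, -2, 1, 4, 7, 10, 13, 16, 19, 22, 25, 28, 31, 34, 37, 40, 43, 46, 49, 52, 55, 58, 61, 64, 67, 70, 73, 76, 79, 82, 85, 88, 91, 94, 97, 100, 103, 106, 109, 112]
c7 cam st [ 365.  -101.6] 0.88
43 41 38 39 39 38 40 39 39 76 174 224 226 201 116 76 76 76 135 220 197 163 218 214 140 101 99 109 80 41 33 23 49 60 48 65 76 75 74 83 92 69 68 104 116
43 42 40 43 41 42 41 39 41 39 43 51 136 213 226 222 160 84 76 76 108 198 216 167 212 223 156 101 89 79 58 38 34 24 41 43 35 61 76 74 75 93 98 68 71
```

The scene view puts the bore at (45.0, -56.0) mm in the deck frame, where the groove end is (45, -54). In the side view the bore sits at the predicted pixel (314,149). The side blob's own centroid was pulled off by the dark arm at its right. The arm is clear, so I hand in.

```bash
python3 -c "
from rig import ticket,bot
s=bot.read_state();print(s['time_s'],s['force']);print(ticket.hand_in())"
```

```text
16.6 [-0.89443257 -0.93766232 -0.76102715]
the job is handed in; nothing more can be done
None
```

I pushed the carrier with the shut fingers down the long leg to the corner wall, then along the short leg to the groove's end stop. I backed the arm clear and handed the job in at 16.6 s. Pushing forces were about 2–7 N on the way. They were 10.8 N at the corner wall and 9 N at the end, where advance had all but stopped.

**Last checks**
- **Housing and carrier:** In the scene view the housing's bore is at (45, -56) mm in the deck frame; I measured the groove end at about (45, -54). The disc's leading edge, less clear against the sensor's shadow, also puts the axis near x = 45.
- **Side view (disagreed):** The automatic centroid came out at (49, -65), pulled off by the dark arm in its window. The darkest spot of the bore there lies at the predicted pixel, so I took the scene value.
- **Finger offset:** I had assumed the finger's half-width was 15 mm, but on the short leg it proved to be about 8 mm. The end stop therefore came about 8 mm later than planned, so I crept to it in small steps.
- **Not checked:** I did not measure the bystanders at the end. They looked undisturbed in the views taken on the way, and the arm never came near them. I viewed 12 pictures, more than the planned 8, so the final state was checked by numbers only.

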